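# Fit the matching adapter plate to the desk mount

## Robot

A 6-joint arm with a two-finger parallel gripper is mounted at the origin on a cart in front of the work surface, level with it; the furniture and walls round the work are solid. World frame = base frame: x ahead of the robot, y to its left, z up, the work surface at z = 0. Lengths are in m, angles in rad, forces in N, time in s.
With the tool pointing down it reaches from about 0.425 to 0.95 m from the base axis. Payload 3.5 kg.
Tool frame: the origin (TCP) lies between the finger pads; the fingertips stand 19 mm ahead of it and the grasp point (between the pads) is the TCP; y points along the fingers, z is the direction in which the jaws open and shut, and the axes are right-handed (so a half turn about y gives the same grasp; the last joint's range is limited). The gripper opens to 85 mm and grips with 20 to 120 N. Pads are 22 mm wide; open, the fingers measure 114 mm over their backs; the gripper's body (76 mm by 85 mm) begins 54 mm behind the grasp point. The pads swing forward as they close: fully open they stand 13 mm farther back than shut.
Start: joints at [-1.422, 0.286, 1.577, -0, 1.279, -0.15], TCP at [0.199, -0.645, 0.25] pointing down, gripper open.
Joint ranges: [-2.77, 2.77], [-0.9, 2.22], [0.21, 2.48], [-1.53, 4.67], [0.24, 2.81], [-2.84, 2.84]. Speed limits (rad/s): [2.79, 2.79, 3.14, 3.14, 3.14, 3.14].

## Interface

Orientations are given as a unit quaternion [x, y, z, w].
In Python, from plant import get_state, read_camera, camera_model, sign_off gives the robot as it stands.
- The arm moves only by the tool carry_out, never from a script. Its argument "moves" is a list of rows, each a list of 7 numbers: the turn, a rotation vector about the tool's x, y, z in rad, then the shift along the tool's x, y, z in m, then the closure, from -1 (fully open) to 1 (shut). In form: [[wx, wy, wz, dx, dy, dz, jaw], ...]. A call has 1 to 10 rows; each row shifts and turns the commanded pose from where the row before left it, along the tool's axes as they then stand; what a row does not reach is not made up. A row lasts 1/8 s, in which the tool goes at most 62.5 mm and 10.7 degrees, less where a joint would pass 70% of its speed; a pose out of reach is approached as far as the arm can. A call is refused whole if a number of a shift passes 0.0625 or a number of a turn 0.188, either way. A call with a gripper value outside its range is refused whole. The fingers move at their own pace and stop on an object; "squeeze" is the grip in N (left out, the last holds). Time passes only in rows, so rows that do not move let the fingers close. It gives the time, the measured TCP pose, the force and the opening at its end, in the units of the state.
- get_state(): the state, without advancing time (a new reading comes with each control period).
- read_camera(name): name is "side" or "top"; returns the picture (420x560x3 uint8, blue, green, red); there is no depth.
- camera_model(name): a dict with "camera_matrix" (3x3 intrinsics, pixels), "D" ([k1, k2, p1, p2, k3] as OpenCV has them; the pictures are not rectified), "pose" (4x4, takes a point from camera to world coordinates). Camera axes: x right, y down, z forward; pixel columns grow to the right and rows downward; lengths in m; the calibration is good to about 2 mm. A picture is of the moment at which its call begins. camera_model takes no time and is no camera call.
- sign_off(): hands the job in, once; it reports no verdict.
The state is a dict: "time": time; "qpos": joint angles; "dq": joint speeds; "joint_efforts": joint torques, N m; "eef_pos": TCP position; "tcp_rot": TCP orientation; "contact_force": force on the tool from outside, world axes, zero at the start; "wrist_torque": the same for the moment, N m; "opening": opening from 0.0 (shut) to 1.0 (fully open).
Only numpy, scipy, OpenCV 4.12 (cv2) and the standard library are available. Lean on these libraries where they do the work, as an engineer would, in place of code of your own. Each camera call takes 0.05 s, during which the arm holds its last target. There are 200 camera calls.

## Task

One of the three adapter plates in the rack on the wooden desk riser has the bolt-hole pattern that lines up with all the studs of the desk mount: fit that plate over the studs so that it sits fully down and flat on the mount, let go, and leave the other two plates in the rack and everything else where it is. The rack leaves only the plate's front and back edges free and the mount's two cheeks cover those same edges, so on the way set the plate down flat on the open part of the riser, let go of it, and take it again by its other two edges.

Things in the scene. Friction and masses are not known exactly. Their poses are not given: they have to be found in the camera images.
- riser: Wooden desk riser, fixed, on thin legs over the cables: a board 205 (x) x 740 (y) mm whose top is 110 mm above the desk (world z = 0.110 m). Origin on the desk under the board's centre, z up. Rack, mount and power supply stand on it; the middle and front between rack and mount are free.
- mount: Dark steel desk mount, fixed; origin at the centre of its underside, z up. Foot 112 (x) x 84 (y) x 6 mm, on it a block 84 x 52 mm with a flat top (the seat) 20 mm above the riser. Cheeks at x = -37.5 and +37.5 mm, 7 mm thick, 50 mm long in y, tops 50 mm above the riser, 68 mm clear between them; sides +y and -y are open.
- mount_seat (a point): Centre of the mount's seat, 20 mm above the riser, axes as the mount's. Three steel studs 8 mm thick with coned tips stand 16 mm above the seat at (x, y) = (-16, -18), (-16, +18), (+16, 0) mm, an isosceles triangle. A fitted plate has its origin here and its axes along the mount's.
- rack: Black plastic rack, fixed, 54 (x) x 215 (y) x 30 mm; origin at the centre of its underside, z up. Three lanes at y = -70, 0, +70 mm, open at front (-x) and back (+x), 65 mm wide between walls 30 mm high. One plate lies flat in each, in any order, its x axis along the rack's, on a floor 6 mm above the riser; its front and back edges overhang the floor by about 3 mm.
- plate_p: Adapter plate, 60 x 60 x 12 mm, bare aluminium, about 0.12 kg: three holes in an isosceles triangle at (x, y) = (-16, -18), (-16, +18), (+16, 0) mm. All holes go right through and are 10.7 mm wide. Origin at the centre of the underside, z up.
- plate_q: Adapter plate, 60 x 60 x 12 mm, bare aluminium, about 0.12 kg: three holes in a right-angled triangle at (x, y) = (-16, -18), (-16, +18), (+16, +18) mm. All holes go right through and are 10.7 mm wide. Origin at the centre of the underside, z up.
- plate_r: Adapter plate, 60 x 60 x 12 mm, bare aluminium, about 0.12 kg: four holes in a rectangle at (x, y) = (-16, -18), (-16, +18), (+16, -18), (+16, +18) mm. All holes go right through and are 10.7 mm wide. Origin at the centre of the underside, z up.
- power_brick: Bystander, loose: a black power supply, 46x85x30 mm, on the riser's back edge, between rack and mount; origin at the centre of its underside.
- stapler: Bystander, loose: a stapler with blue arm, 34x125x43 mm, on the desk left of the riser; origin at the centre of its underside.
- swab_box: Bystander, loose: a teal carton, 80x119x56 mm, on the desk behind the riser's left end; origin at the centre of its underside.
- thermometer: Bystander, loose: a white hand-held thermometer lying flat, 115x114x37 mm, on the desk left of the riser; origin at the centre of its underside.
- mug: Bystander, loose: a dotted white mug, 93 mm tall, on the desk right of the riser; origin at the centre of its underside.

How it is judged:
By the outcome, as a careful person would: the job done as asked, in the order asked, and still so for the second after the job is handed in, with the robot touching nothing.
It also fails if it takes over 61 s, if anything falls off the work surface, if the arm or the gripper's body presses on something with over 40 N, if the wrist force passes 120 N, or if a joint passes its speed limit or range.

## Working session

There is one attempt and no reset: what is moved stays moved. The work goes in short steps, Python scripts to look and compute and a tool call to move; the robot and the scene stay as the last step left them, time stands still between calls to the robot, and variables do not carry over. Pictures are saved under pics/ and viewed, about 8 in all and at most 12, crops included, and the job is handed in when it is done.

Besides the shell and the picture viewer there is one more tool, called after "Call:" as a command line: name --pt "numbers of a row" for each row, then --argument value for the rest. carry_out: Moves the arm, as the interface text tells. Its arguments: {"type":"object","properties":{"moves":{"type":"array","items":{"type":"array","items":{"type":"number"}}},"squeeze":{"type":"number"}},"required":["moves"]}

```bash
mkdir -p pics; ls
python3 - <<'E'
from plant import *
import cv2,numpy as np
np.set_printoptions(precision=4,suppress=True)
for n in("top","side"):
    cv2.imwrite(f"pics/{n}0.png",read_camera(n)); m=camera_model(n)
    for k in("camera_matrix","D","pose"): print(np.array(m[k]))
print(get_state())
E
```

```text
pics
[[419.2825   0.     282.7313]
 [  0.     419.2825 213.3722]
 [  0.       0.       1.    ]]
[-0.0391  0.      0.      0.      0.    ]
[[-0.0085 -0.9801  0.1984  0.3167]
 [-0.9999  0.0101  0.0071  0.0636]
 [-0.009  -0.1983 -0.9801  1.4096]
 [ 0.      0.      0.      1.    ]]
[[469.4341   0.     289.7438]
 [  0.     469.4341 206.1166]
 [  0.       0.       1.    ]]
[-0.109  0.     0.     0.     0.   ]
[[-0.865  -0.2086  0.4563 -0.2245]
 [-0.5011  0.4029 -0.7658  1.4147]
 [-0.0241 -0.8911 -0.4531  0.8882]
 [ 0.      0.      0.      1.    ]]
{'time': 0.1, 'qpos': array([-1.422 ,  0.2871,  1.578 , -0.0001,  1.2786, -0.15  ]), 'dq': array([ 0.0012, -0.0018, -0.0019, -0.    ,  0.0009,  0.0006]), 'joint_efforts': array([  0.0012, -40.7301, -29.3699,  -0.0001,   0.0035,   0.    ]), 'eef_pos': array([ 0.1986, -0.6445,  0.2491]), 'tcp_rot': array([-0.1052,  0.7   , -0.6985,  0.1052]), 'contact_force': array([ 1.1298,  0.0785, -0.3285]), 'wrist_torque': array([-0.011 ,  0.0325, -0.0117]), 'opening': 1.0007099383638758}
```

View pics/top0.png

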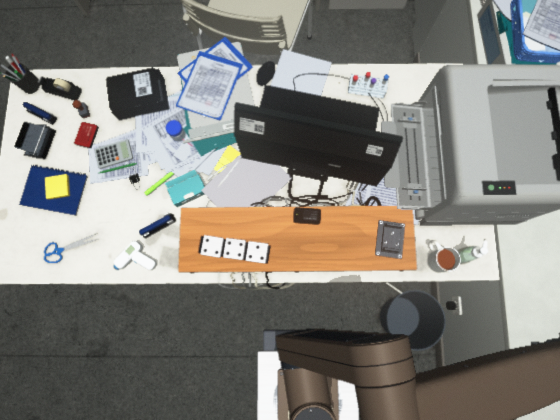

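View pics/side0.png

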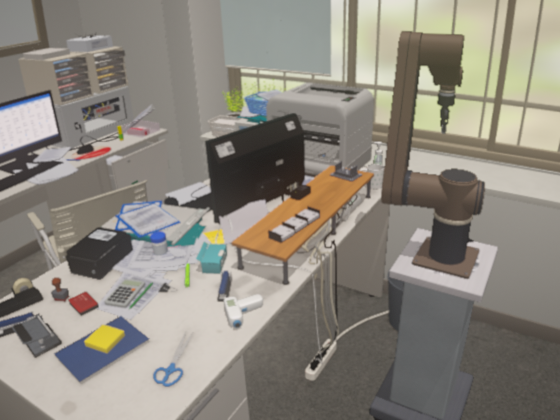

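The top view shows the rack with three plates at (210,246), (234,249) and (258,252), the mount at (390,238) and the brick at (307,215). The side view shows the rack at (297,225). Next I enlarge the rack and mount.

Run:
```python
import cv2,numpy as np
t=cv2.imread("pics/top0.png")
a=cv2.resize(t[228:270,190:280],None,fx=8,fy=8,interpolation=cv2.INTER_CUBIC)
b=cv2.resize(t[215:263,365:415],None,fx=5,fy=5,interpolation=cv2.INTER_CUBIC)
c=np.zeros((336+240,720,3),np.uint8);c[:336]=a;c[336:,:250]=b
s=cv2.imread("pics/side0.png");d=cv2.resize(s[200:246,262:330],None,fx=5,fy=5,interpolation=cv2.INTER_CUBIC);c[340:570,300:640]=d
cv2.imwrite("pics/crop0.png",c)
```

```text
(no output)
```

View pics/crop0.png

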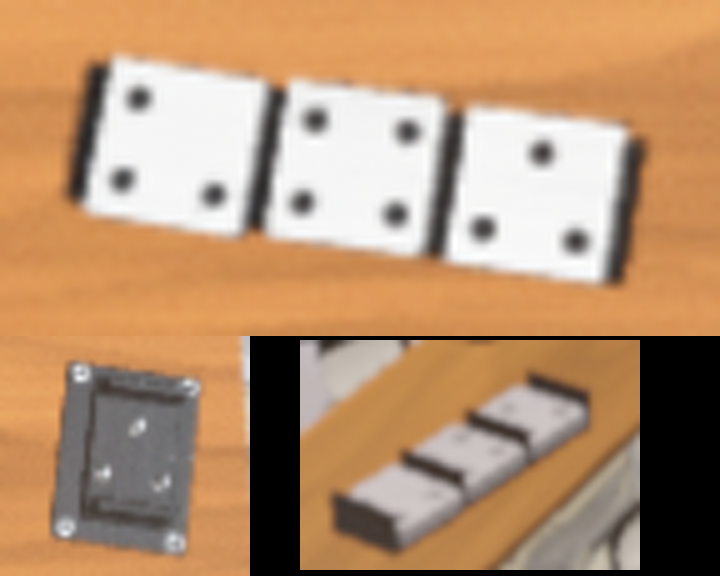

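```bash
cat > h.py <<'E'
from plant import *
import cv2,numpy as np
from scipy.optimize import minimize,least_squares
from scipy.spatial.transform import Rotation as R
np.set_printoptions(precision=4,suppress=True)
def proj(P,n):
    m=camera_model(n);T=np.linalg.inv(np.array(m["pose"]))
    return cv2.projectPoints(np.float64(P).reshape(-1,1,3),cv2.Rodrigues(T[:3,:3])[0],T[:3,3],np.array(m["camera_matrix"]),np.array(m["D"]))[0][:,0]
def ray(uv,n,z):
    m=camera_model(n);T=np.array(m["pose"])
    q=cv2.undistortPoints(np.float64(uv).reshape(-1,1,2),np.array(m["camera_matrix"]),np.array(m["D"]))[:,0]
    d=np.c_[q,np.ones(len(q))]@T[:3,:3].T
    return T[:3,3]+d*((z-T[2,3])/d[:,2])[:,None]
def place(p,z,L):
    c,s=np.cos(p[2]),np.sin(p[2]);L=np.atleast_2d(np.float64(L))
    return np.c_[p[0]+c*L[:,0]-s*L[:,1],p[1]+s*L[:,0]+c*L[:,1],z+L[:,2]]
HP=np.array([[-16,-18,0],[-16,18,0],[16,0,0]])/1e3
def holes(g,uv,r=3):
    out=[]
    for u,v in uv:
        for _ in range(6):
            Y,X=np.mgrid[int(round(v))-r-1:int(round(v))+r+2,int(round(u))-r-1:int(round(u))+r+2]
            w=np.clip(215-g[Y,X].astype(float),0,None)*(np.hypot(X-u,Y-v)<r+.5)
            u,v=(w*X).sum()/w.sum(),(w*Y).sum()/w.sum()
        out.append((u,v))
    return np.array(out)
def fitpts(pts,L):
    f=lambda p:(place(p,0,np.c_[L[:,:2],0*L[:,0]])[:,:2]-pts[:,:2]).ravel()
    s=least_squares(f,[*pts[:,:2].mean(0),-.15]);return s.x,np.abs(s.fun).max()
def box(a,b,h0,h1): return np.array([[x,y,z] for x in(-a/2,a/2) for y in(-b/2,b/2) for z in(h0,h1)])
def mask(poly,shape,off,k=16):
    q=(poly-off+.5)*k-.5
    m=np.zeros((shape[0]*k,shape[1]*k),np.uint8)
    cv2.fillConvexPoly(m,np.int32(np.round(cv2.convexHull(np.float32(q))[:,0]*16)),255,shift=4)
    return cv2.resize(m,shape[::-1],interpolation=cv2.INTER_AREA)/255.
E
cat > m1.py <<'E'
from h import *
t=cv2.imread("pics/top0.png");g=cv2.cvtColor(t,cv2.COLOR_BGR2GRAY)
cr=lambda l:[((x+.5)/8-.5+190,(y+.5)/8-.5+228) for x,y in l]
hp=holes(g,cr([(483,228),(575,240),(542,152)]))   # -x+y, -x-y, apex
hr=holes(g,cr([(302,202),(396,214),(315,119),(407,131)]))
hq=holes(g,cr([(122,180),(214,195),(138,97)]))
P=fitpts(ray(hp,"top",.128),HP[[1,0,2]])
Rr=np.array([[-16,18,0],[-16,-18,0],[16,18,0],[16,-18,0]])/1e3
print("p",P,"r",fitpts(ray(hr,"top",.128),Rr),"q",fitpts(ray(hq,"top",.128),Rr[:3]))
# mount by foot silhouette (colour: wood saturated, foot grey)
hsv=cv2.cvtColor(t,cv2.COLOR_BGR2HSV)
x0,y0,x1,y1=366,214,414,264
bgr=t[y0:y1,x0:x1].astype(float);d=np.clip(1-(bgr[:,:,2]-bgr[:,:,0]-5)/105,0,1)
L=box(.112,.084,0,.006)
f=lambda p:((mask(proj(place(p,.110,L),"top"),d.shape,np.array([x0,y0]))-d)**2).sum()
c=ray([(390,238)],"top",.113)[0]
best=min((minimize(f,[c[0],c[1],y],method="Nelder-Mead",options=dict(initial_simplex=np.array([[c[0],c[1],y],[c[0]+.008,c[1],y],[c[0],c[1]+.008,y],[c[0],c[1],y+.1]]),xatol=1e-5,fatol=1e-4)) for y in(-.2,-.1,0)),key=lambda r:r.fun)
print("mount",best.x,best.fun,"wood",np.median(bgr[:,:,2]-bgr[:,:,0]))
s=get_state();print(R.from_quat(s["tcp_rot"]).as_matrix())
M=best.x
print("studs px",proj(place(M,.146,HP),"top"))
print("brick",ray([(307,215)],"top",.14), "corners riser",ray([(180,270),(416,271),(181,207)],"top",.11))
vis=cv2.resize(t[200:275,180:420],None,fx=3,fy=3,interpolation=cv2.INTER_CUBIC)
def pl(P,col):
    for u,v in proj(P,"top"): cv2.circle(vis,(int(round((u+.5-180)*3)),int(round((v+.5-200)*3))),2,col,-1)
pl(place(M,.146,HP),(0,0,255));pl(place(M,.116,box(.112,.084,0,0)),(0,255,0));pl(place(P[0],.128,np.r_[HP,box(.06,.06,0,0)]),(0,0,255))
v2=cv2.resize(cv2.imread("pics/side0.png")[140:250,250:390],None,fx=3,fy=3,interpolation=cv2.INTER_CUBIC)
for u,v in proj(np.r_[place(M,.146,HP),place(M,.116,box(.112,.084,0,0)),place(P[0],.128,np.r_[HP,box(.06,.06,0,0)])],"side"): cv2.circle(v2,(int((u+.5-250)*3),int((v+.5-140)*3)),1,(0,0,255),-1)
o=np.zeros((225+330,720,3),np.uint8);o[:225]=vis;o[225:,:420]=v2;cv2.imwrite("pics/fit0.png",o)
E
python3 m1.py
```

```text
p (array([ 0.4568,  0.1543, -0.1471]), np.float64(0.0002113467641596256)) r (array([ 0.4677,  0.2237, -0.1352]), np.float64(0.00023285162910274826)) q (array([ 0.4762,  0.2929, -0.1748]), np.float64(0.00012862574580146946))
mount [ 0.4943 -0.2598 -0.1585] 12.101321469764375 wood 116.5
[[-0.9557 -0.0004  0.2943]
 [-0.2943  0.0021 -0.9557]
 [-0.0003 -1.     -0.0021]]
studs px [[397.6776 243.479 ]
 [385.8915 241.7465]
 [392.8269 232.2954]]
brick [[ 0.5677 -0.002   0.14  ]] corners riser [[ 0.4042  0.3925  0.11  ]
 [ 0.3943 -0.3362  0.11  ]
 [ 0.6038  0.3971  0.11  ]]
```

View pics/fit0.png

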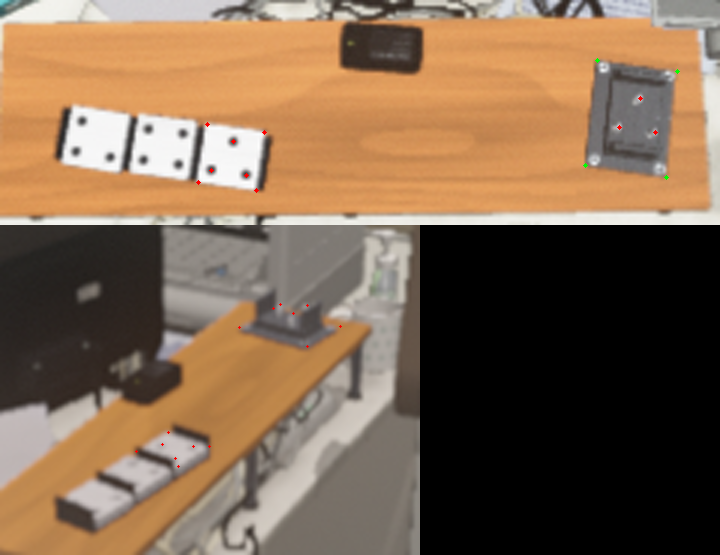

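Plate P (the isosceles one) is the rightmost in the rack, at (0.457, 0.154) with yaw −0.15. The mount is at (0.494, −0.260) with yaw −0.158. In the overlay the projected points sit on the holes, studs and foot corners to about 1 px. Next I move towards the rack.

Call:
carry_out --pt "0 0 0 -0.047 0 -0.0314 -1" --pt "0 0 0 -0.047 0 -0.0314 -1" --pt "0 0 0 -0.047 0 -0.0314 -1" --pt "0 0 0 -0.047 0 -0.0314 -1" --pt "0 0 0 -0.047 0 -0.0314 -1" --pt "0 0 0 -0.047 0 -0.0314 -1" --pt "0 0 0 -0.047 0 -0.0314 -1" --pt "0 0 0 -0.047 0 -0.0314 -1" --pt "0 0 0 -0.047 0 -0.0314 -1" --pt "0 0 0 0 0 0 -1" --squeeze 50

```text
time: 1.35
eef_pos: [0.5213, -0.2472, 0.2498]
tcp_rot: [-0.107, 0.699, -0.699, 0.107]
contact_force: [0.1, -0.8, 0.9]
opening: 0.998
```

Call:
carry_out --pt "0 -0.14 0 0 0 0 -1" --pt "0 -0.14 0 0 0 0 -1" --pt "0 -0.14 0 0 0 0 -1" --pt "0 -0.14 0 0 0 0 -1" --pt "0 -0.14 0 0 0 0 -1" --pt "0 -0.14 0 0 0 0 -1" --pt "0 -0.14 0 0 0 0 -1" --pt "0 -0.14 0 0 0 0 -1" --pt "0 0 0 0 0 0 -1"

```text
time: 2.48
eef_pos: [0.5191, -0.2512, 0.2499]
tcp_rot: [-0.46, 0.537, -0.537, 0.46]
contact_force: [0.5, 0.1, 0.4]
opening: 0.997
```

```bash
cat >> h.py <<'E'
def go(x,y,z,ang=None):
    s=get_state();M=R.from_quat(s["tcp_rot"]).as_matrix();p=s["eef_pos"]
    print("t",s["time"],"pos",p,"zang",np.arctan2(M[1,2],M[0,2]),"tooly",M[:,1],"F",s["contact_force"],"open",s["opening"],"q",s["qpos"])
    print("shift tool",M.T@(np.array([x,y,z])-p), "turn wy",None if ang is None else -(ang-np.arctan2(M[1,2],M[0,2])))
E
python3 -c "
from h import *
go(.457,.154,.25,-.15)"
```

```text
t 2.475 pos [ 0.5191 -0.2512  0.2499] zang -0.15478272617465472 tooly [-0.0008  0.0002 -1.    ] F [0.5    0.1402 0.3523] open 0.9974646208597604 q [-0.6265  0.072   1.8231 -0.0003  1.2473 -0.4716]
shift tool [-0.3908  0.     -0.1238] turn wy -0.004782726174654722
```

Call:
carry_out --pt "0 0 0 -0.0558 0 -0.0177 -1" --pt "0 0 0 -0.0558 0 -0.0177 -1" --pt "0 0 0 -0.0558 0 -0.0177 -1" --pt "0 0 0 -0.0558 0 -0.0177 -1" --pt "0 0 0 -0.0558 0 -0.0177 -1" --pt "0 0 0 -0.0558 0 -0.0177 -1" --pt "0 0 0 -0.0558 0 -0.0177 -1" --pt "0 0 0 0 0 0 -1"

```text
time: 3.48
eef_pos: [0.4554, 0.1571, 0.2503]
tcp_rot: [-0.462, 0.536, -0.536, 0.462]
contact_force: [-0.1, -0.2, 1.0]
opening: 1.001
```

```bash
python3 -c "
from h import *
go(.457,.154,.18,-.15)
o=[]
t=read_camera('top');s=read_camera('side')
cv2.imwrite('pics/a_top.png',t);cv2.imwrite('pics/a_side.png',s)
u,v=proj([[.457,.154,.2]],'top')[0];a=cv2.resize(t[int(v)-40:int(v)+40,int(u)-40:int(u)+40],None,fx=5,fy=5,interpolation=2)
u,v=proj([[.457,.154,.2]],'side')[0];b=cv2.resize(s[int(v)-50:int(v)+50,int(u)-50:int(u)+50],None,fx=4,fy=4,interpolation=2)
cv2.imwrite('pics/a.png',np.hstack([a,b]))
print(u,v,proj([[.457,.154,.25],[.457,.154,.231]],'side'))"
```

```text
t 3.475 pos [0.4554 0.1571 0.2503] zang -0.1486004413878515 tooly [-0.0003  0.0003 -1.    ] F [-0.0551 -0.1859  0.9675] open 1.0009583292144175 q [ 0.1211 -0.151   2.0382  0.0003  1.2546  0.2696]
shift tool [0.0029 0.0702 0.0021] turn wy 0.0013995586121484938
307.1458316580559 195.23300699432562 [[307.0322 181.7239]
 [307.0761 186.902 ]]
```

View pics/a.png

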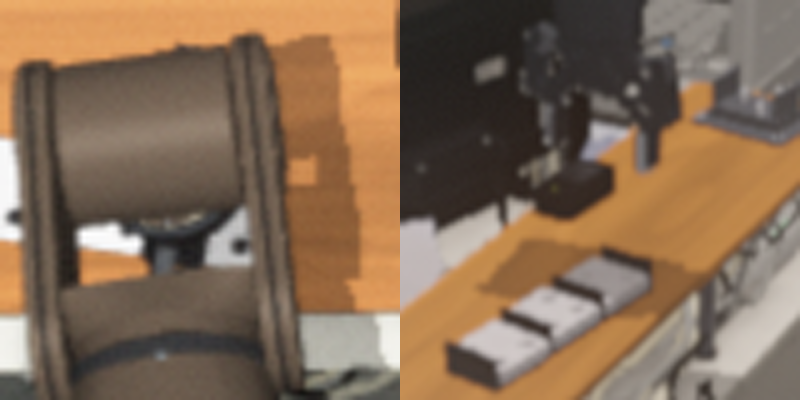

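```bash
python3 -c "
from h import *
c=np.array([.4554,.1571,0]);d=np.array([np.cos(-.149),np.sin(-.149),0])
for z in(.245,.231,.22): print(z,proj([c-d*.0425+[0,0,z],c-d*.055+[0,0,z],c+d*.0425+[0,0,z]],'side').ravel())"
```

```text
0.245 [317.4019 186.6162 320.5137 187.5453 296.9625 180.5206]
0.231 [317.3927 190.4785 320.4917 191.4214 297.0338 184.2908]
0.22 [317.3853 193.4916 320.4743 194.445  297.0893 187.2327]
```

Call:
carry_out --pt "0 0 0 0.0029 0 0.0021 -0.6" --pt "0 0 0 0 0.05 0 -0.6" --pt "0 0 0 0 0.045 0 -0.6" --pt "0 0 0 0 0 0 -0.6" --pt "0 0 0 0 0 0 -0.6"

```text
time: 4.2
eef_pos: [0.4595, 0.1504, 0.157]
tcp_rot: [0.459, -0.536, 0.537, -0.461]
contact_force: [0.3, 0.3, 0.8]
opening: 0.797
```

```bash
python3 -c "
from h import *
go(.4568,.1543,.127,-.15)"
```

```text
t 4.2 pos [0.4595 0.1504 0.157 ] zang -0.15400021760711033 tooly [ 0.0023  0.0002 -1.    ] F [0.3279 0.3091 0.7903] open 0.7968272714396193 q [ 0.106  -0.0415  2.1186 -0.0001  1.0622  0.2601]
shift tool [-0.0035  0.03   -0.0033] turn wy -0.004000217607110335
```

Call:
carry_out --pt "0 0 0 0 0 0 -0.6" --pt "0 0 0 0 0 0 -0.6"

```text
time: 4.45
eef_pos: [0.4592, 0.1512, 0.1572]
tcp_rot: [0.46, -0.536, 0.537, -0.462]
contact_force: [0.0, 0.2, -0.1]
opening: 0.796
```

```bash
python3 -c "
from h import *
go(.4568,.1543,.127,-.15)"
```

```text
t 4.45 pos [0.4592 0.1512 0.1572] zang -0.152184543104302 tooly [ 0.0034  0.0003 -1.    ] F [ 0.0434  0.1735 -0.0977] open 0.7956173104672213 q [ 0.1079 -0.0423  2.119  -0.      1.0615  0.2601]
shift tool [-0.0026  0.0302 -0.003 ] turn wy -0.0021845431043019947
```

Call:
carry_out --pt "0 0 0 -0.0026 0.01 -0.003 -0.6" --pt "0 0 0 0 0.01 0 -0.6" --pt "0 0 0 0 0.003 0 -0.6" --pt "0 0 0 0 0 0 -0.6" --pt "0 0 0 0 0 0 -0.6"

```text
time: 5.08
eef_pos: [0.4557, 0.1543, 0.1325]
tcp_rot: [0.461, -0.536, 0.537, -0.461]
contact_force: [-0.3, -0.1, -0.8]
opening: 0.8
```

```bash
python3 -c "
from h import *
go(.4568,.1543,.127,-.15)
t=read_camera('top');s=read_camera('side')
u,v=proj([[.457,.154,.14]],'top')[0];a=cv2.resize(t[int(v)-40:int(v)+40,int(u)-40:int(u)+40],None,fx=5,fy=5,interpolation=2)
u,v=proj([[.457,.154,.14]],'side')[0];b=cv2.resize(s[int(v)-30:int(v)+30,int(u)-30:int(u)+30],None,fx=6.67,fy=6.67,interpolation=2)[:400,:400]
cv2.imwrite('pics/b.png',np.hstack([a,b]))"
```

```text
t 5.075 pos [0.4557 0.1543 0.1325] zang -0.15197368110759735 tooly [ 0.0003  0.     -1.    ] F [-0.2827 -0.0802 -0.783 ] open 0.7997773663131644 q [ 0.1151 -0.01    2.1386  0.      1.0127  0.2671]
shift tool [-0.0002  0.0055  0.001 ] turn wy -0.0019736811075973526
```

View pics/b.png

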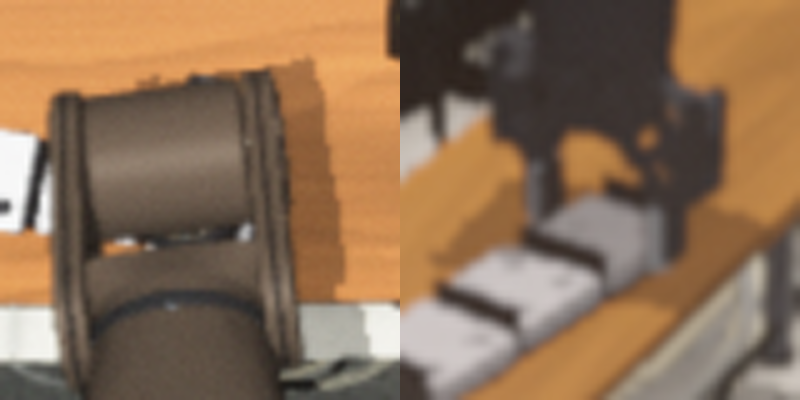

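The fingers straddle plate P at its front and back edges; in the crop the front pad is near (655,240) and the back pad near (540,190). I lower the last 5 mm in small steps.

Call:
carry_out --pt "0 0 0 0 0.002 0.001 -0.6" --pt "0 0 0 0 0.002 0 -0.6" --pt "0 0 0 0 0 0 -0.6"

```text
time: 5.55
eef_pos: [0.4563, 0.154, 0.128]
tcp_rot: [-0.461, 0.537, -0.536, 0.46]
contact_force: [0.6, -0.4, -0.1]
opening: 0.804
```

Call:
carry_out --pt "0 0 0 0 0 0 -0.4" --pt "0 0 0 0 0 0 -0.4" --pt "0 0 0 0 0 0 0" --pt "0 0 0 0 0 0 0" --pt "0 0 0 0 0 0 0" --pt "0 0 0 0 0 0 0" --squeeze 50

```text
time: 6.3
eef_pos: [0.4568, 0.1541, 0.1288]
tcp_rot: [0.46, -0.536, 0.537, -0.461]
contact_force: [-0.9, -0.4, 4.2]
opening: 0.688
```

```bash
python3 -c "
from h import *
go(.4568,.1543,.127,-.15)"
```

```text
t 6.3 pos [0.4568 0.1541 0.1288] zang -0.1519477841118016 tooly [ 0.0007  0.0001 -1.    ] F [-0.9026 -0.3736  4.2057] open 0.6879513583102751 q [ 0.1146 -0.0023  2.1387  0.      1.0045  0.2665]
shift tool [-0.0002  0.0018 -0.0001] turn wy -0.0019477841118016037
```

Call:
carry_out --pt "0 0 0 0 0 0 -0.6" --pt "0 0 0 0 0 0 -0.6" --pt "0 0 0 0 0 0 -0.6"

```text
time: 6.68
eef_pos: [0.4562, 0.154, 0.1279]
tcp_rot: [-0.461, 0.537, -0.536, 0.46]
contact_force: [-0.8, -0.4, -0.0]
opening: 0.8
```

Call:
carry_out --pt "0 0 0 0 -0.004 0 -0.6" --pt "0 0 0 0 -0.004 0 -0.6" --pt "0 0 0 0 0 0 -0.6" --pt "0 0 0 0 0 0 -0.4" --pt "0 0 0 0 0 0 0" --pt "0 0 0 0 0 0 0" --pt "0 0 0 0 0 0 0" --pt "0 0 0 0 0 0 0"

```text
time: 7.68
eef_pos: [0.457, 0.1541, 0.1371]
tcp_rot: [0.46, -0.536, 0.537, -0.461]
contact_force: [-1.0, -0.1, 5.7]
opening: 0.679
```

Call:
carry_out --pt "0 0 0 0 -0.01 0 0" --pt "0 0 0 0 -0.02 0 0" --pt "0 0 0 0 -0.03 0 0" --pt "0 0 0 0 0 0 0"

```text
time: 8.18
eef_pos: [0.4579, 0.1543, 0.1986]
tcp_rot: [0.459, -0.535, 0.538, -0.462]
contact_force: [0.9, 0.6, -1.2]
opening: 0.676
```

```bash
python3 -c "
from h import *
go(.47,-.07,.19,-.158)
s=read_camera('side')
u,v=proj([[.457,.154,.18]],'side')[0];b=cv2.resize(s[int(v)-30:int(v)+50,int(u)-40:int(u)+40],None,fx=7,fy=7,interpolation=2)
cv2.imwrite('pics/c.png',b)"
```

```text
t 8.175 pos [0.4579 0.1543 0.1986] zang -0.15197561316873837 tooly [ 0.0053  0.0006 -1.    ] F [ 0.9083  0.5715 -1.1651] open 0.6759509331610589 q [ 0.1145 -0.0971  2.0881  0.      1.1453  0.2665]
shift tool [0.2199 0.0085 0.0458] turn wy 0.0060243868312616355
```

View pics/c.png

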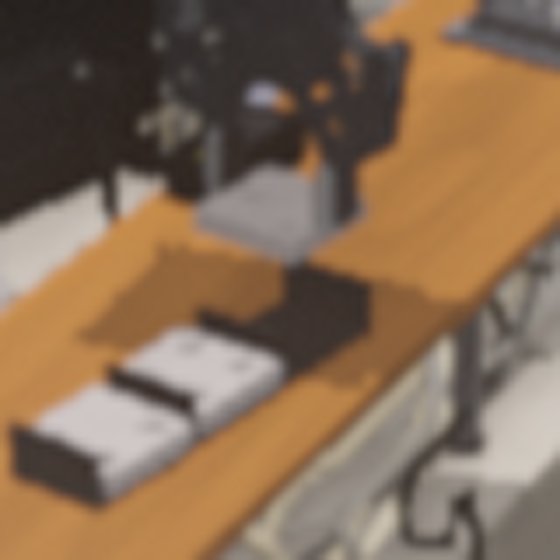

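The plate is lifted and level, held by its front and back edges, and lane 3 of the rack is empty. Next I carry it to the open area.

Call:
carry_out --pt "0 0 0 0.0275 0 0.0057 0" --pt "0 0 0 0.0275 0 0.0057 0" --pt "0 0 0 0.0275 0 0.0057 0" --pt "0 0 0 0.0275 0 0.0057 0" --pt "0 0 0 0.0275 0 0.0057 0" --pt "0 0 0 0.0275 0 0.0057 0" --pt "0 0 0 0.0275 0 0.0057 0" --pt "0 0 0 0.0275 0 0.0057 0" --pt "0 0 0 0 0 0 0" --pt "0 0 0 0 0 0 0"

```text
time: 9.48
eef_pos: [0.4675, -0.0696, 0.1949]
tcp_rot: [-0.461, 0.538, -0.536, 0.46]
contact_force: [0.3, -0.7, -1.8]
opening: 0.677
```

```bash
python3 -c "
from h import *
go(.47,-.07,.131,-.158)"
```

```text
t 9.475 pos [ 0.4675 -0.0696  0.1949] zang -0.15222008777084584 tooly [-0.0025  0.0014 -1.    ] F [ 0.3013 -0.683  -1.8177] open 0.6772778294308003 q [-0.3632 -0.1143  2.1109  0.0005  1.1478 -0.2112]
shift tool [0.     0.0639 0.0027] turn wy 0.005779912229154166
```

Call:
carry_out --pt "0 0 0 0 0.03 0 0" --pt "0 0 0 0 0.02 0 0" --pt "0 0 0 0 0.009 0 0" --pt "0 0 0 0 0 0 0" --pt "0 0 0 0 0 0 0"

```text
time: 10.1
eef_pos: [0.4689, -0.0702, 0.1382]
tcp_rot: [0.46, -0.536, 0.537, -0.461]
contact_force: [-0.2, -0.8, -0.1]
opening: 0.68
```

Call:
carry_out --pt "0 0 0 0 0.002 0 0" --pt "0 0 0 0 0 0 0"

```text
time: 10.35
eef_pos: [0.4685, -0.0704, 0.1357]
tcp_rot: [0.46, -0.536, 0.537, -0.461]
contact_force: [-0.2, -0.0, -0.6]
opening: 0.679
```

Call:
carry_out --pt "0 0 0 0 0.002 0 0" --pt "0 0 0 0 0 0 0"

```text
time: 10.6
eef_pos: [0.4682, -0.0703, 0.1332]
tcp_rot: [-0.461, 0.537, -0.536, 0.461]
contact_force: [-0.9, 0.2, -0.4]
opening: 0.682
```

Call:
carry_out --pt "0 0 0 0 0.0015 0 0" --pt "0 0 0 0 0 0 0"

```text
time: 10.85
eef_pos: [0.4682, -0.0703, 0.1317]
tcp_rot: [-0.461, 0.537, -0.536, 0.461]
contact_force: [0.1, -0.7, -2.5]
opening: 0.68
```

Call:
carry_out --pt "0 0 0 0 0.001 0 0" --pt "0 0 0 0 0 0 0"

```text
time: 11.1
eef_pos: [0.4684, -0.0703, 0.1312]
tcp_rot: [0.461, -0.536, 0.537, -0.461]
contact_force: [-1.0, 0.8, 2.4]
opening: 0.681
```

Call:
carry_out --pt "0 0 0 0 0 0 -0.6" --pt "0 0 0 0 0 0 -0.8" --pt "0 0 0 0 0 0 -0.8" --pt "0 0 0 0 -0.02 0 -0.8" --pt "0 0 0 0 -0.04 0 -0.8" --pt "0 0.157 0 0 0 0 -0.7" --pt "0 0.157 0 0 0 0 -0.7" --pt "0 0.157 0 0 0 0 -0.7" --pt "0 0.157 0 0 0 0 -0.7" --pt "0 0.157 0 0 0 0 -0.7"

```text
time: 12.35
eef_pos: [0.4683, -0.0703, 0.1908]
tcp_rot: [0.219, -0.672, 0.672, -0.219]
contact_force: [0.6, -0.7, -0.3]
opening: 0.853
```

Call:
carry_out --pt "0 0.157 0 0 0 0 -0.6" --pt "0 0.157 0 0 0 0 -0.6" --pt "0 0.157 0 0 0 0 -0.6" --pt "0 0.157 0 0 0 0 -0.6" --pt "0 0.157 0 0 0 0 -0.6" --pt "0 0 0 0 0 0 -0.6" --pt "0 0 0 0 0 0 -0.6"

```text
time: 13.22
eef_pos: [0.4683, -0.0703, 0.1908]
tcp_rot: [0.053, 0.705, -0.705, -0.053]
contact_force: [0.3, -0.5, 0.1]
opening: 0.8
```

```bash
python3 -c "
from h import *
go(.4684,-.0703,.130,-1.723)
t=read_camera('top');s=read_camera('side')
cv2.imwrite('pics/d_top.png',t);cv2.imwrite('pics/d_side.png',s)
P=place([.468,-.0703,-.152],.122,np.r_[HP,box(.06,.06,0,0)])
o=[]
for n,i in(('top',t),('side',s)):
  u,v=proj([[.468,-.07,.14]],n)[0];a=cv2.resize(i[int(v)-30:int(v)+30,int(u)-30:int(u)+30],None,fx=6,fy=6,interpolation=2)
  b=a.copy()
  for x,y in proj(P,n): cv2.circle(b,(int((x+.5-int(u)+30)*6),int((y+.5-int(v)+30)*6)),2,(0,0,255),-1)
  o.append(np.vstack([b]))
cv2.imwrite('pics/d.png',np.hstack(o))"
```

```text
t 13.225 pos [ 0.4683 -0.0703  0.1908] zang -1.7197336787645308 tooly [ 0.  0. -1.] F [ 0.2756 -0.5365  0.1461] open 0.8001433944911548 q [-0.3637 -0.1087  2.1138  0.      1.1365  1.356 ]
shift tool [-0.0001  0.0608  0.    ] turn wy 0.003266321235469327
```

View pics/d.png

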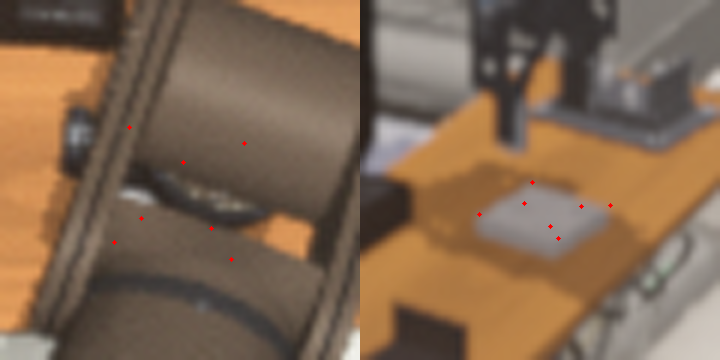

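The plate lies flat and is released on the riser; in the side view it is at about (540,220) in the crop. The arm hides it from above, so I step aside for a clean measurement.

Call:
carry_out --pt "0 0 0 0 -0.04 0 -0.6" --pt "0 0 0 -0.01 0 0.055 -0.6" --pt "0 0 0 -0.01 0 0.055 -0.6" --pt "0 0 0 -0.01 0 0.055 -0.6" --pt "0 0 0 -0.01 0 0.055 -0.6" --pt "0 0 0 0 0 0 -0.6"

```text
time: 14.08
eef_pos: [0.4743, -0.2972, 0.2307]
tcp_rot: [-0.055, -0.705, 0.705, 0.055]
contact_force: [0.2, 0.2, 1.0]
opening: 0.802
```

```bash
python3 -c "
from h import *
g=sum(cv2.cvtColor(read_camera('top'),cv2.COLOR_BGR2GRAY).astype(float) for _ in range(1))
cv2.imwrite('pics/e_top.png',g)
P0=[.468,-.0703,-.152]
uv=proj(place(P0,.122,HP),'top')
print(uv,[g[int(round(v))-2:int(round(v))+3,int(round(u))-2:int(round(u))+3].astype(int).tolist() for u,v in uv][0])
h=g.copy()
# wood seen in holes: threshold relative to plate
hu=holes(g,uv);print(hu)
print(fitpts(ray(hu,'top',.122),HP))
go(.4684,-.0703,.190,-1.723)
# plate silhouette: white vs wood by R-B
t=read_camera('top').astype(float)
u,v=uv.mean(0).astype(int);x0,y0=u-17,v-17
d=np.clip(1-((t[...,2]-t[...,0])[y0:y0+34,x0:x0+34])/110,0,1)
w=np.ones_like(d)
L=box(.06,.06,0,.012)
f=lambda p:((mask(proj(place(p,.110,L),'top'),d.shape,np.array([x0,y0]))-d)**2).sum()
r=minimize(f,P0,method='Nelder-Mead',options=dict(initial_simplex=[P0,[.472,-.0703,-.152],[.468,-.066,-.152],[.468,-.07,-.08]],xatol=1e-5,fatol=1e-4));print(r.x,r.fun)
a=cv2.resize(t[v-30:v+30,u-40:u+40].astype(np.uint8),None,fx=8,fy=8,interpolation=2);cv2.imwrite('pics/e.png',a)
"
```

```text
[[334.6948 253.6155]
 [323.0706 251.9641]
 [330.1461 242.5525]] [[243, 226, 219, 241, 246], [215, 173, 170, 221, 242], [203, 168, 169, 197, 239], [217, 189, 192, 223, 243], [243, 233, 235, 245, 245]]
[[334.5328 253.8533]
 [322.8828 252.3483]
 [330.0568 242.7674]]
(array([ 0.4671, -0.0698, -0.1494]), np.float64(0.00027028038990623005))
t 14.125 pos [ 0.4743 -0.2952  0.2305] zang -1.724119958646625 tooly [-0.0005  0.0008 -1.    ] F [-0.159   0.5082 -0.7459] open 0.7998934023241541 q [-0.7384  0.0488  1.884   0.0003  1.2097  0.9856]
shift tool [ 0.0402  0.0406 -0.2214] turn wy -0.0011199586466248412
[ 0.4674 -0.0696 -0.1511] 12.24091865493564[ WARN:0@1.523] global loadsave.cpp:1063 imwrite_ Unsupported depth image for selected encoder is fallbacked to CV_8U.
```

View pics/e.png

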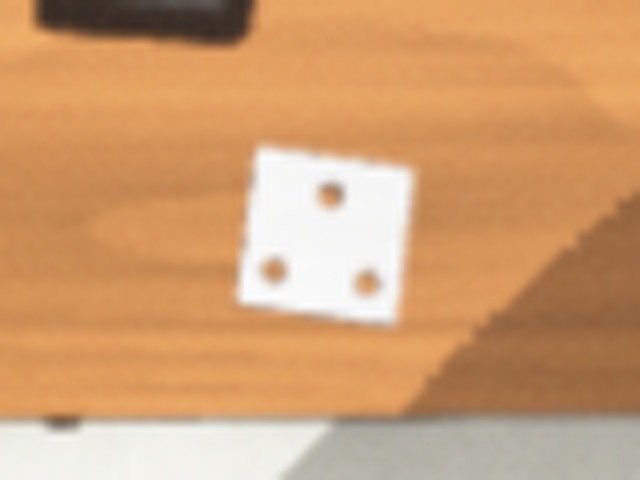

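The plate lies flat at about (325,237) in the crop. The silhouette fit gives (0.4674, −0.0696) with yaw −0.151, which agrees with the TCP to about 1 mm. I go back and regrasp by the ±y edges.

Call:
carry_out --pt "0 0 0 0.01 0 -0.055 -0.6" --pt "0 0 0 0.01 0 -0.055 -0.6" --pt "0 0 0 0.01 0 -0.055 -0.6" --pt "0 0 0 0.01 0 -0.055 -0.6" --pt "0 0 0 0 0.04 0 -0.6" --pt "0 0 0 0 0 0 -0.6" --pt "0 0 0 0 0 0 -0.6"

```text
time: 15.05
eef_pos: [0.4685, -0.0701, 0.1918]
tcp_rot: [-0.053, -0.705, 0.705, 0.053]
contact_force: [0.1, -0.4, 0.7]
opening: 0.798
```

```bash
python3 -c "
from h import *
go(.4684,-.0703,.127,-1.722)"
```

```text
t 15.05 pos [ 0.4685 -0.0701  0.1918] zang -1.7213304811746983 tooly [ 0.0009 -0.0002 -1.    ] F [ 0.0593 -0.4345  0.6961] open 0.7980702516044681 q [-0.3631 -0.1098  2.1129  0.0001  1.1376  1.3582]
shift tool [0.0002 0.0648 0.0003] turn wy 0.0006695188253016404
```

Call:
carry_out --pt "0 0 0 0 0.03 0 -0.6" --pt "0 0 0 0 0.02 0 -0.6" --pt "0 0 0 0 0.009 0 -0.6" --pt "0 0 0 0 0.003 0 -0.6" --pt "0 0 0 0 0.002 0 -0.6" --pt "0 0 0 0 0 0 -0.6" --pt "0 0 0 0 0 0 -0.6"

```text
time: 15.92
eef_pos: [0.4686, -0.0704, 0.1274]
tcp_rot: [-0.054, -0.705, 0.705, 0.053]
contact_force: [0.2, -0.1, -0.9]
opening: 0.804
```

Call:
carry_out --pt "0 0 0 0 0 0 -0.5" --pt "0 0 0 0 0 0 -0.4" --pt "0 0 0 0 0 0 -0.3" --pt "0 0 0 0 0 0 0" --pt "0 0 0 0 0 0 0" --pt "0 0 0 0 0 0 0"

```text
time: 16.68
eef_pos: [0.4687, -0.0704, 0.1275]
tcp_rot: [-0.054, -0.705, 0.705, 0.053]
contact_force: [-1.4, 0.9, 5.9]
opening: 0.682
```

```bash
python3 -c "
from h import *
go(.4684,-.0703,.200,-1.722)"
```

```text
t 16.675 pos [ 0.4687 -0.0704  0.1275] zang -1.7219343559724285 tooly [ 0.0009 -0.0003 -1.    ] F [-1.4354  0.9132  5.9118] open 0.6818397980482962 q [-0.3637 -0.0195  2.1583  0.0001  1.0018  1.3582]
shift tool [ 0.0003 -0.0725 -0.0001] turn wy 6.564402757147647e-05
```

Call:
carry_out --pt "0 0 0 0 -0.01 0 0" --pt "0 0 0 0 -0.03 0 0" --pt "0 0 0 0 -0.04 0 0" --pt "0 0.007 0 0 0 0 0" --pt "0 0 0 -0.0094 0 0.0306 0" --pt "0 0 0 -0.0094 0 0.0306 0" --pt "0 0 0 -0.0094 0 0.0306 0" --pt "0 0 0 -0.0094 0 0.0306 0" --pt "0 0 0 -0.0094 0 0.0306 0" --pt "0 0 0 -0.0094 0 0.0306 0"

```text
time: 17.92
eef_pos: [0.4942, -0.2609, 0.2046]
tcp_rot: [0.055, 0.706, -0.704, -0.057]
contact_force: [0.7, -0.0, -0.2]
opening: 0.684
```

Call:
carry_out --pt "0 0 0 0 0 0 0" --pt "0 0 0 0 0 0 0" --pt "0 0 0 0 0 0 0"

```text
time: 18.3
eef_pos: [0.4947, -0.2593, 0.2061]
tcp_rot: [0.055, 0.705, -0.705, -0.056]
contact_force: [0.9, 1.0, -1.2]
opening: 0.682
```

```bash
python3 -c "
from h import *
go(.4956,-.2606,.180,-1.729)
s=read_camera('side');cv2.imwrite('pics/f_side.png',s)
u,v=proj([[.4956,-.2606,.17]],'side')[0]
b=cv2.resize(s[int(v)-30:int(v)+30,int(u)-35:int(u)+35],None,fx=9,fy=9,interpolation=2)
cv2.imwrite('pics/f.png',b)"
```

```text
t 18.3 pos [ 0.4947 -0.2593  0.2061] zang -1.7280313350111265 tooly [-0.001  0.001 -1.   ] F [ 0.9132  0.9953 -1.1873] open 0.6818616271667916 q [-0.6645  0.0727  1.9054  0.0002  1.1649  1.0635]
shift tool [-0.0011  0.0261  0.0012] turn wy 0.0009686649888736021
```

View pics/f.png

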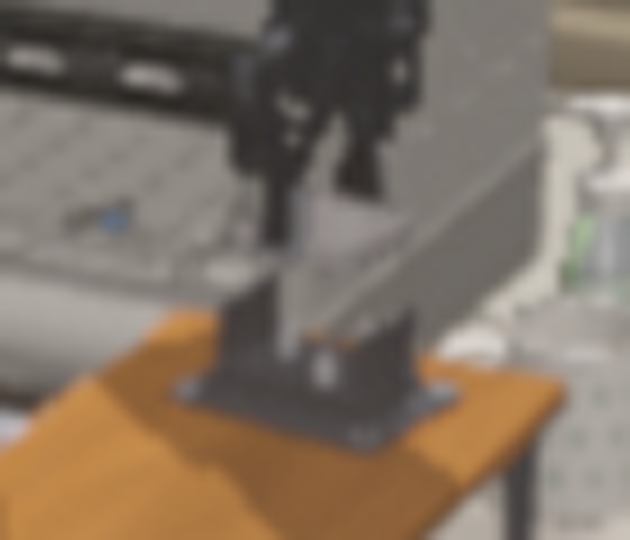

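The held plate, near (340,230) in the crop, is level above the mount and between its cheeks. I correct about 1 mm and go down to just above the stud tips.

Call:
carry_out --pt "0 0.001 0 -0.001 0.01 0.0012 0" --pt "0 0 0 0 0.015 0 0" --pt "0 0 0 0 0.012 0 0" --pt "0 0 0 0 0 0 0" --pt "0 0 0 0 0 0 0" --pt "0 0 0 0 0 0 0"

```text
time: 19.1
eef_pos: [0.4962, -0.2621, 0.1705]
tcp_rot: [-0.057, -0.705, 0.705, 0.056]
contact_force: [-0.6, 0.4, -0.7]
opening: 0.685
```

```bash
python3 -c "
from h import *
go(.4956,-.2606,.1475,-1.729)"
```

```text
t 19.1 pos [ 0.4962 -0.2621  0.1705] zang -1.7300484692211273 tooly [ 0.001  -0.0008 -1.    ] F [-0.5704  0.3591 -0.6885] open 0.6845629097742539 q [-0.6668  0.1169  1.9275 -0.      1.0959  1.0633]
shift tool [ 0.0009  0.023  -0.0014] turn wy -0.001048469221127224
```

Call:
carry_out --pt "0 0 0 0.0008 0 -0.0012 0" --pt "0 0 0 0 0.002 0 0" --pt "0 0 0 0 0 0 0" --pt "0 0 0 0 0 0 0"

```text
time: 19.6
eef_pos: [0.4952, -0.2605, 0.1678]
tcp_rot: [0.056, 0.705, -0.705, -0.056]
contact_force: [-0.1, -0.7, -1.5]
opening: 0.681
```

```bash
python3 -c "
from h import *
go(.4956,-.2606,.1475,-1.729)"
```

```text
t 19.6 pos [ 0.4952 -0.2605  0.1678] zang -1.7300294823889966 tooly [-0.  0. -1.] F [-0.0791 -0.6863 -1.4663] open 0.6807827204849 q [-0.6656  0.1173  1.9325  0.      1.0918  1.0644]
shift tool [-0.0004  0.0203  0.    ] turn wy -0.0010294823889964722
```

Well aligned. I descend in small steps and watch the force.

Call:
carry_out --pt "0 0 0 -0.0003 0.002 0 0" --pt "0 0 0 0 0.002 0 0" --pt "0 0 0 0 0 0 0"

```text
time: 19.98
eef_pos: [0.4954, -0.2604, 0.1634]
tcp_rot: [0.056, 0.705, -0.705, -0.056]
contact_force: [-0.1, 0.0, -1.7]
opening: 0.681
```

Call:
carry_out --pt "0 0 0 0 0.002 0 0" --pt "0 0 0 0 0.001 0 0" --pt "0 0 0 0 0 0 0"

```text
time: 20.35
eef_pos: [0.4955, -0.2605, 0.1606]
tcp_rot: [0.056, 0.705, -0.705, -0.056]
contact_force: [0.2, 0.1, -1.6]
opening: 0.687
```

Call:
carry_out --pt "0 0 0 0 0.002 0 0" --pt "0 0 0 0 0.001 0 0" --pt "0 0 0 0 0 0 0"

```text
time: 20.72
eef_pos: [0.4955, -0.2605, 0.1576]
tcp_rot: [0.056, 0.705, -0.705, -0.056]
contact_force: [-0.3, -1.3, -1.4]
opening: 0.686
```

Call:
carry_out --pt "0 0 0 0 0.002 0 0" --pt "0 0 0 0 0.002 0 0" --pt "0 0 0 0 0 0 0"

```text
time: 21.1
eef_pos: [0.4954, -0.2605, 0.1535]
tcp_rot: [0.056, 0.705, -0.705, -0.056]
contact_force: [-0.1, -0.6, -0.5]
opening: 0.687
```

Call:
carry_out --pt "0 0 0 0 0.002 0 0" --pt "0 0 0 0 0.002 0 0" --pt "0 0 0 0 0 0 0"

```text
time: 21.48
eef_pos: [0.4954, -0.2604, 0.1495]
tcp_rot: [0.056, 0.705, -0.705, -0.056]
contact_force: [0.2, 0.9, -0.6]
opening: 0.682
```

Call:
carry_out --pt "0 0 0 0 0.0015 0 0" --pt "0 0 0 0 0 0 0"

```text
time: 21.72
eef_pos: [0.4955, -0.2605, 0.1482]
tcp_rot: [0.056, 0.705, -0.705, -0.056]
contact_force: [0.1, -0.2, -1.1]
opening: 0.685
```

Call:
carry_out --pt "0 0 0 0 0.001 0 0" --pt "0 0 0 0 0 0 0"

```text
time: 21.98
eef_pos: [0.4956, -0.2606, 0.1476]
tcp_rot: [-0.056, -0.705, 0.705, 0.056]
contact_force: [-1.0, -0.2, 0.3]
opening: 0.686
```

Call:
carry_out --pt "0 0 0 0 0.001 0 0" --pt "0 0 0 0 0 0 0"

```text
time: 22.22
eef_pos: [0.4957, -0.2607, 0.1476]
tcp_rot: [-0.056, -0.705, 0.705, 0.056]
contact_force: [-2.0, 1.4, 4.3]
opening: 0.684
```

The plate is seated: TCP z is 0.1476 against 0.1475 predicted, with a contact force of about 4 N. I release and retreat.

Call:
carry_out --pt "0 0 0 0 0 0 -0.5" --pt "0 0 0 0 0 0 -0.7" --pt "0 0 0 0 0 0 -0.7" --pt "0 0 0 0 -0.01 0 -0.7" --pt "0 0 0 0 -0.03 0 -0.7" --pt "0 0 0 0 -0.05 0 -0.7" --pt "0 0 0 0 -0.03 0 -0.7" --pt "0 0 0 0.005 0 -0.055 -0.7" --pt "0 0 0 0.005 0 -0.055 -0.7" --pt "0 0 0 0.005 0 -0.055 -0.7"

```text
time: 23.48
eef_pos: [0.507, -0.0939, 0.2674]
tcp_rot: [-0.057, -0.705, 0.705, 0.056]
contact_force: [-0.5, -0.1, -0.4]
opening: 0.847
```

Call:
carry_out --pt "0 0 0 0.005 0 -0.055 -0.7" --pt "0 0 0 0.005 0 -0.04 -0.7" --pt "0 0 0 0 0 0 -0.7" --pt "0 0 0 0 0 0 -0.7"

```text
time: 23.98
eef_pos: [0.5122, -0.0002, 0.2668]
tcp_rot: [-0.056, -0.705, 0.705, 0.056]
contact_force: [-0.4, -0.7, -0.1]
opening: 0.847
```

```bash
python3 -c "
from h import *
t=read_camera('top');s=read_camera('side');cv2.imwrite('pics/g_top.png',t)
a=cv2.resize(t[205:275,360:420],None,fx=6,fy=6,interpolation=2)
u,v=proj([[.4956,-.2606,.15]],'side')[0].astype(int)
b=cv2.resize(s[v-25:v+25,u-30:u+30],None,fx=7,fy=7,interpolation=2)
for n,i,h in (('top',t,0),):
  x0,y0=366,214
  for x,y in proj(place([.4943,-.2598,-.1585],.142,np.r_[box(.06,.06,0,0)]),'top'): cv2.circle(a,(int((x+.5-360)*6),int((y+.5-205)*6)),2,(0,0,255),-1)
for x,y in proj(place([.4943,-.2598,-.1585],.142,np.r_[box(.06,.06,0,0)]),'side'): cv2.circle(b,(int((x+.5-u+30)*7),int((y+.5-v+25)*7)),2,(0,0,255),-1)
o=np.zeros((590,800,3),np.uint8);o[:420,:360]=a;o[:350,370:790]=b
o[425:590,:560]=cv2.resize(t[200:275,170:424],(560,165));cv2.imwrite('pics/g.png',o)
go(0,0,0)"
```

```text
t 24.075 pos [ 0.5122 -0.0009  0.2666] zang -1.7313715570347021 tooly [ 0.0004 -0.0004 -1.    ] F [ 0.1841 -0.2222  0.6856] open 0.8517062063057989 q [-0.2    -0.0909  1.9538 -0.0003  1.2782  1.5315]
shift tool [0.5059 0.2664 0.0809] turn wy None
```

View pics/g.png

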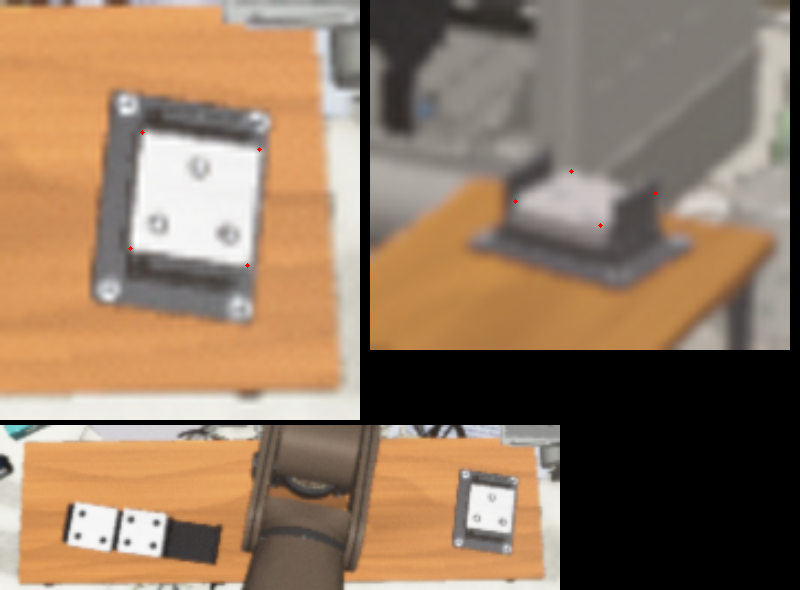

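The plate sits flat on the seat with a stud showing through each of its three holes. Its corners match the predicted seated position to within about 1 px. The other two plates are still in the rack, and the arm is clear.

```bash
python3 -c "
from plant import *
print(sign_off())"
```

```text
the job is handed in; nothing more can be done
None
```

Plate P, the isosceles one from the rack's right-hand lane, is now fitted over all three studs of the mount. I lifted it by its front and back edges and set it down flat on the open riser. I let go there, turned the gripper a quarter turn, took the plate by its other two edges and lowered it onto the studs.

**Seating:** The plate stopped at TCP z = 0.1476 m, against 0.1475 m predicted. It met no resistance on the studs, then about 4 N of contact force at the bottom.

**Final pictures:** The plate looks level on the seat, with a stud showing in each hole and its corners within about 1 px of the predicted seated position. The other two plates are still in the rack and the gripper is open and clear.

**Time and force:** The job took about 24 s of the 61 s allowed. The highest force in any reading was about 6 N, but I only read it at the end of each move.

**Limits of the checks:** The side camera's overlay was about 1 px off throughout. TCP readings taken soon after a move varied by 1–2 mm, so I waited and corrected before inserting the plate. In the last picture the arm hid the power supply, and I did not separately check the items standing on the desk. No contact with any of them was planned or showed in the force readings.

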